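# Stow the battery case in the safety box with the folding lid stay

## Robot

A 7-joint arm with a two-finger parallel gripper is mounted at the origin on a cart in front of the work surface, level with it; the furniture and walls round the work are solid. World frame = base frame: x ahead of the robot, y to its left, z up, the work surface at z = 0. Lengths are in m, angles in rad, forces in N, time in s.
With the tool pointing down it reaches from about 0.35 to 0.9 m from the base axis. Payload 7.2 kg.
Tool frame: the origin (TCP) lies between the finger pads; the fingertips stand robot.tcp_to_tips ahead of it and the grasp point (between the pads) lies 3 mm ahead of it (robot.tcp_to_tips is the distance from the TCP to the fingertips, in m); z points along the fingers, y is the line along which they close (so a half turn about z gives the same grasp; the last joint's range is limited). The gripper opens to 85 mm and grips with 20 to 120 N. Pads are 22 mm wide; open, the fingers measure 114 mm over their backs; the gripper's body (76 mm by 85 mm) begins 54 mm behind the grasp point. The pads swing forward as they close: fully open they stand 13 mm farther back than shut.
Start: joints at [-1.221, 0.411, -0.013, 1.596, 0.006, 1.134, -0.082], TCP at [0.254, 0.571, 0.253] pointing down, gripper open.
Joint ranges: [-2.95, 2.95], [-0.29, 1.99], [-1.47, 1.44], [0.14, 2.54], [-1.03, 4.17], [0.13, 1.85], [-2.86, 2.86]. Speed limits (rad/s): [2.39, 2.39, 3.01, 3.01, 3.14, 3.14, 3.14].

## Interface

Orientations are given as a unit quaternion [w, x, y, z].
In Python, from cell import robot, imaging, models gives the robot as it stands. The module is installed in compiled form; this text tells all that it offers.
- The arm moves only by the shell command python3 -m jog 'ROWS'. ROWS is JSON, a list of rows, each a list of 3 entries, a list of its own where there are three numbers: the shift along the world's x, y, z in m, then the turn, a rotation vector about the world's x, y, z in rad, then the finger opening in m, from 0 to 0.0854. A call has 1 to 8 rows; each row is the pose to reach, as a shift and turn from the pose commanded when the call began; what a row does not reach only later rows make up. A row lasts 1/8 s, in which the tool goes at most 62.5 mm and 10.7 degrees, less where a joint would pass 70% of its speed; a pose out of reach is approached as far as the arm can. A call with a gripper value outside its range is refused whole. The fingers move at their own pace and stop on an object; the grip force is fixed at half the most. Time passes only in rows, so rows that repeat a pose let the fingers close. It gives the time, the measured TCP pose, the force, the opening and the grip force at its end, in the units of the state.
- robot.observe(): the state, without advancing time (a new reading comes with each control period).
- imaging.read_camera(name): name is "scene" or "top" or "wrist"; returns (picture, depth): 400x640x3 uint8, red, green, blue; 400x640 float32, m along the optical axis (not along the pixel's ray), 0 where there is no reading.
- imaging.get_calibration(name): a dict with "camera_matrix" (3x3 intrinsics, pixels), "D" ([k1, k2, p1, p2, k3] as OpenCV has them; the pictures are not rectified), "world_from_camera" (4x4, takes a point from camera to world coordinates). Camera axes: x right, y down, z forward; pixel columns grow to the right and rows downward; lengths in m; the calibration is good to about 2 mm. A picture is of the moment at which its call begins: read the wrist's pose just before it. get_calibration takes no time and is no camera call; for the wrist camera it gives the pose at the moment of the call.
- robot.job_done(): hands the job in; it is judged then, once.
Trained networks look in the newest picture that a camera, given by its name, has taken for a name from the list of things; names that differ only in an ending like _2 or _b are one class to them, and where a whole thing is asked for, a point or a joint stands for the part that bears it (a point fixed in the world has none). Each returns a list of dicts, best first, with "confidence" (0 to 1); they miss things now and then, are a little off and sometimes report something else, mostly with a low value. They report only what shows in the picture. A call takes as long as a camera call.
- models.boxes_of(camera, label): "extent" ([left, top, right, bottom] in pixels, round what is visible of it).
- models.cut_out(camera, label): "region" (400x640 bool, what is visible of it) and "extent" ([left, top, right, bottom] in pixels, round what is visible of it).
- models.tip_of(camera, label): "point" ([column, row] in pixels: a listed point, or the origin of a listed thing).
The state is a dict: "time": time; "joint_pos": joint angles; "qd": joint speeds; "joint_efforts": joint torques, N m; "tcp_pos": TCP position; "orientation": TCP orientation; "ft_force": force on the tool from outside, world axes, zero at the start; "torque": the same for the moment, N m; "gripper_width": finger opening in m; "gripper_force": force on a finger pad.
Only numpy, scipy, OpenCV 4.12 (cv2) and the standard library are available. Lean on these libraries where they do the work, as an engineer would, in place of code of your own. Each camera call takes 0.05 s, during which the arm holds its last target. There are 200 camera calls.

## Task

Put the small black battery case away in the grey steel safety box: raise the lid until its folding stay locks and the lid stands open by itself, then set the case down flat on the box floor without dropping it. Then unlock the stay at its knee (red knob), fold it and lower the lid gently until it is fully shut, without letting it fall. Leave the orange-capped jar, the solder reel and the red screwdriver where they are.

Things in the scene. Friction and masses are not known exactly. Their poses are not given: they have to be found in the camera images.
- safe_box: Grey sheet-steel battery-safety box, fixed on the bench left of the teal mat. Origin: centre of its underside; x from the front (yellow label, handle) to the hinge side, y to the side with the folding stay (towards the robot), z up. Body 140 (x) x 116 (y) mm, walls 3 mm, rim 58 mm and inner floor 11 mm above the origin, inside 134 x 110 mm.
- box_floor (a point): Centre of the box's inner floor (top of the dark rubber liner), axes as the box.
- lid_hinge (a point): Middle of the lid's hinge axis, which is parallel to the box's y axis, 76 mm behind the box centre (+x) and 62 mm above its underside. Beside and above: a cabinet hangs over the back of the bench (from x = 0.58 m in the room, 0.50 m above the bench and up), and a 60 mm high black soldering station stands to the left of the knob's locked position.
- lid (a joint): Opening angle of the lid in rad, 0 shut. At 1.50 the stay is straight (dead point, the lid goes no farther); once locked and let go the lid rests at about 1.46. A grey slab 143 x 122 x 12 mm, hinged along the box's y axis, about 0.45 kg; let go well below the lock point it falls shut.
- lid_handle (a point): Middle of the lid's round steel bar handle, 10 mm thick, 56 mm long, parallel to the hinge axis and 184 mm from it, 18 mm off the middle towards the stay. It stands 35 mm out from the lid's front edge (30 mm clear gap behind it). Shut, it is 64 mm above the underside of the box; open, it is the topmost part, 250 mm above the bench. Lifting takes 2 to 3 N; the stay unfolds by itself with the lid.
- stay_upper (a joint): Knee of the folding stay in rad: 0 folded (lid shut), 2.67 links straight (dead point), about 3.02 locked on its stop. When the lid is raised to the dead point and let go, a light spring and its weight carry the knee on to the stop and the lid settles back by 0.04 rad. Pressing the lid does not release it.
- knee_knob (a point): Middle of the red knob on the stay's knee: a cylinder 16 mm thick, 26 mm long, parallel to the hinge axis, spinning freely, its middle 46 mm out from the box wall. It moves in the box's x-z plane on a circle of 69 mm radius about stay_pivot. Locked: 46 mm to the hinge side of the pivot and 51 mm above it. Shut: 69 mm to its front and 6 mm above it.
- stay_pivot (a point): Centre of the knob's circle (on the axis of the stay's lower pivot, 80 mm in front of the hinge axis and 30 mm below it, level with the knob's middle along y). To close, the knob swings up over the top towards the front: the lid first rises 0.04 rad to the dead point, then comes down with the knob, which then carries its weight (under 10 N); let go, the lid falls.
- battery_case: Small black plastic case with a white label, 54 (x) x 76 (y) x 32 (z) mm, 60 to 130 g, standing on the teal mat (top 3.5 mm above the bench). Origin at its underside (solid from x = -26 to +28 mm, y = -38 to +38 mm), z up. Grasp it across its x width.
- solder_reel: Bystander: reel of solder wire with black flanges, 56 mm diameter, 34 mm high, origin under its centre, standing on the teal mat.
- jar_orange: Bystander: white jar with orange screw cap, 42 mm diameter, 52 mm high, origin under its centre, standing on the teal mat.
- driver_red: Bystander: small red screwdriver, 154 mm long, lying on the bench to the right of the teal mat.

How it is judged:
On the way, in this order (a step that is already met when the one before it is completed fails the run):
1. the lid stands open with the stay's knee locked past its dead point (value of joint lid above 1.41 rad and value of joint stay_upper above 2.87 rad), for 0.3 s.
2. the battery case lies flat on the box floor, let go, while the stay still holds the lid (all of step 1 and z of battery_case in the frame of box_floor below 0.005 m and horizontal distance between battery_case and box_floor below 0.06 m and angle between battery_case's own z axis and vertical below 0.1 rad and contact force between battery_case and the fingers below 0.05 N and linear speed of battery_case below 0.03 m/s), for 0.2 s.
At the end, for the whole second after the job is handed in: The lid is shut (within 0.02 rad) with the stay folded, and the battery case lies at rest, right way up (within 0.1 rad), on the box's inner floor (underside within 5 mm of it) (value of joint lid below 0.02 rad and value of joint stay_upper below 0.1 rad and z of battery_case in the frame of box_floor below 0.005 m and horizontal distance between battery_case and box_floor below 0.06 m and angle between battery_case's own z axis and vertical below 0.1 rad and linear speed of battery_case below 0.03 m/s); the robot touches nothing.
It fails at once if the lid falls (closes faster than 3.5 rad/s) (velocity of joint lid below -3.5 rad/s).
It fails at once if the battery case is dropped into the box (faster than 0.7 m/s inside it) (horizontal distance between battery_case and box_floor below 0.07 m and z of battery_case in the frame of box_floor below 0.047 m and linear speed of battery_case above 0.7 m/s).
It fails at once if the jar, the solder reel or the screwdriver is moved by more than 3 cm (distance of any of solder_reel, jar_orange, driver_red from where it was at the start of the episode above 0.03 m).
It also fails if it takes over 67 s, if anything falls off the work surface, if the arm or the gripper's body presses on something with over 40 N, if the wrist force passes 120 N, or if a joint passes its speed limit or range.

## Working session

There is one attempt and no reset: what is moved stays moved. The work goes in short steps, Python scripts to look and compute and a shell command to move; the robot and the scene stay as the last step left them, time stands still between calls to the robot, and variables do not carry over. Pictures are saved under pics/ and viewed, at most 12 in all, crops included, and the job is handed in when it is done.

```bash
mkdir -p pics; cat > h.py <<'E'
import numpy as np, cv2
from cell import robot, imaging, models
from scipy.spatial.transform import Rotation as R
def cloud(cam):
    im,d=imaging.read_camera(cam); c=imaging.get_calibration(cam)
    K=np.array(c["camera_matrix"]);D=np.array(c["D"]);T=np.array(c["world_from_camera"])
    v,u=np.mgrid[0:400,0:640]
    p=cv2.undistortPoints(np.stack([u,v],-1).reshape(-1,1,2).astype(np.float64),K,D).reshape(400,640,2)
    P=np.dstack([p,np.ones((400,640))])*d[...,None]
    W=P@T[:3,:3].T+T[:3,3]; W[d==0]=np.nan
    return im,W
def save(im,n): cv2.imwrite(f"pics/{n}.png",im[...,::-1])
E
python3 - <<'E'
from h import *
s=robot.observe();print({k:np.round(v,3) for k,v in s.items()}, robot.tcp_to_tips)
ims=[]
for cam in ("top","scene"):
    im,W=cloud(cam); np.save(cam+"W.npy",W); ims.append(im)
    for l in ("safe_box","lid_hinge","lid_handle","knee_knob","stay_pivot","battery_case","solder_reel","jar_orange","driver_red","box_floor"):
        t=models.tip_of(cam,l)[:1]
        for r in t:
            c,w=np.round(r["point"]).astype(int); 
            print(cam,l,round(r["confidence"],2),c,w,np.round(W[min(max(w,0),399),min(max(c,0),639)],3))
    save(im,cam)
E
```

```text
{'time': np.float64(0.0), 'joint_pos': array([-1.221,  0.412, -0.013,  1.597,  0.006,  1.134, -0.082]), 'qd': array([-0.001,  0.001,  0.   , -0.   , -0.   ,  0.001, -0.001]), 'joint_efforts': array([-0.0000e+00, -6.0064e+01,  6.8200e-01, -2.9942e+01,  1.4000e-02,
        1.0000e-02,  0.0000e+00]), 'tcp_pos': array([0.253, 0.571, 0.252]), 'orientation': array([-0.   ,  0.207,  0.978, -0.001]), 'ft_force': array([-0.207, -0.228, -0.052]), 'torque': array([-0.004,  0.041, -0.053]), 'gripper_force': np.float64(0.0), 'gripper_width': np.float64(0.085)} 0.022
top safe_box 0.8 220 177 [0.484 0.272 0.076]
top lid_hinge 0.65 192 164 [0.539 0.379 0.006]
top lid_handle 0.69 250 194 [0.437 0.185 0.073]
top knee_knob 0.42 227 218 [0.376 0.262 0.001]
top stay_pivot 0.65 208 211 [0.395 0.32  0.003]
top solder_reel 0.78 338 186 [ 0.473 -0.066  0.035]
top jar_orange 0.55 391 171 [ 0.518 -0.22   0.053]
top driver_red 0.68 437 198 [ 0.448 -0.369  0.012]
scene safe_box 0.61 252 165 [0.436 0.228 0.074]
scene lid_hinge 0.9 242 137 [0.559 0.419 0.002]
scene lid_handle 0.76 263 172 [0.438 0.18  0.073]
scene knee_knob 0.64 415 289 [ 0.445 -0.384 -0.   ]
scene stay_pivot 0.7 222 169 [0.402 0.347 0.004]
scene battery_case 0.9 365 261 [ 0.407 -0.24   0.035]
scene solder_reel 0.74 337 223 [ 0.463 -0.097  0.029]
scene jar_orange 0.77 389 238 [ 0.517 -0.244  0.031]
scene driver_red 0.57 413 288 [ 0.444 -0.379 -0.   ]
```

View pics/top.png

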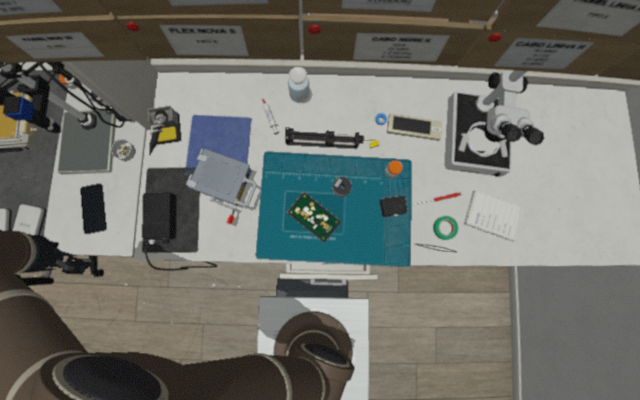

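View pics/scene.png

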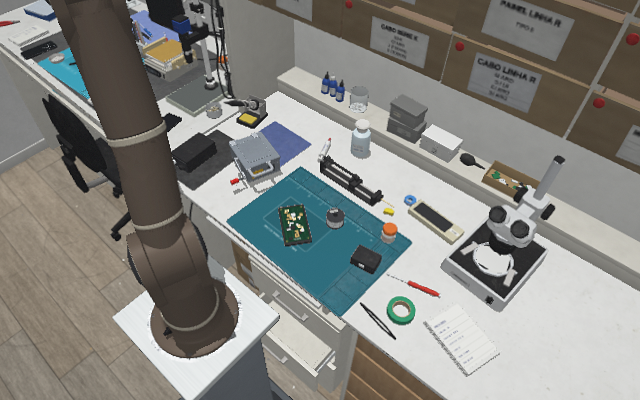

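The top view shows the box at (222,178), its handle at (252,195) and the red knob at (232,216). The case is at (393,206) and the jar at (395,168). The network put the knob on the screwdriver in the scene view, so I'll fit the poses from the point clouds instead.

```bash
cat > fit.py <<'E'
from h import *
W=np.load("topW.npy"); im=cv2.imread("pics/top.png")[...,::-1]
def rect(n,u0,u1,v0,v1,z0,z1,W=W):
    S=W[v0:v1,u0:u1].reshape(-1,3); m=(S[:,2]>z0)&(S[:,2]<z1); S=S[m]
    (c,sz,a)=cv2.minAreaRect((S[:,:2]*1000).astype(np.float32)); print(n,len(S),np.round(c,1),np.round(sz,1),round(a,1),"zmed",np.round(np.median(S[:,2]),4)); return S
if __name__=="__main__":
    rect("lid+handle",180,270,140,212,.066,.09)
    S=rect("lid",180,252,140,212,.066,.09)
    m=models.cut_out("top","lid")
    rect("case",375,412,190,222,.025,.05)
    rect("jar",380,405,158,182,.045,.07); rect("reel",325,355,172,200,.028,.05)
    rect("station",135,180,185,250,.03,.09)
    hsv=cv2.cvtColor(im,cv2.COLOR_RGB2HSV); red=((hsv[...,0]<8)|(hsv[...,0]>172))&(hsv[...,1]>150)&(hsv[...,2]>80)
    red[:, :215]=0; red[:,245:]=0; red[:200]=0; red[230:]=0
    print("red",np.argwhere(red)[:,::-1].mean(0),np.round(W[red],3).tolist()[:12])
    for nm,cam in (("safe_box","top"),("battery_case","top")): print([ (b["extent"],b["confidence"]) for b in models.boxes_of(cam,nm)[:1]])
E
python3 fit.py; python3 -c "
import cv2;i=cv2.imread('pics/top.png')[130:240,140:270];cv2.imwrite('pics/topc.png',cv2.resize(i,None,fx=5,fy=5,interpolation=cv2.INTER_CUBIC))"
```

```text
lid+handle 2337 [477.6 265.1] [192.7 136.9] 70.6 zmed 0.0737
lid 2289 [477.6 265.1] [192.7 136.9] 70.6 zmed 0.0738
case 451 [ 418.2 -231.4] [55.9 71.2] 11.2 zmed 0.0356
jar 159 [ 529.2 -230.1] [38.2 39.4] 0.5 zmed 0.0557
reel 265 [473.9 -77.6] [54.3 53.5] 0.5 zmed 0.0376
station 1577 [359.9 454.8] [161.5  86.6] 3.8 zmed 0.057
red [230.17857143 219.14285714] [[0.377, 0.243, 0.048], [0.377, 0.24, 0.048], [0.377, 0.238, 0.047], [0.374, 0.247, 0.043], [0.374, 0.243, 0.049], [0.374, 0.24, 0.05], [0.374, 0.238, 0.045], [0.371, 0.245, 0.049], [0.371, 0.242, 0.05], [0.371, 0.24, 0.049], [0.371, 0.238, 0.044], [0.368, 0.246, 0.047]]
[([186.1, 145.8, 258.6, 223.4], 0.92)]
[([380.5, 196.0, 405.0, 215.2], 0.68)]
```

View pics/topc.png

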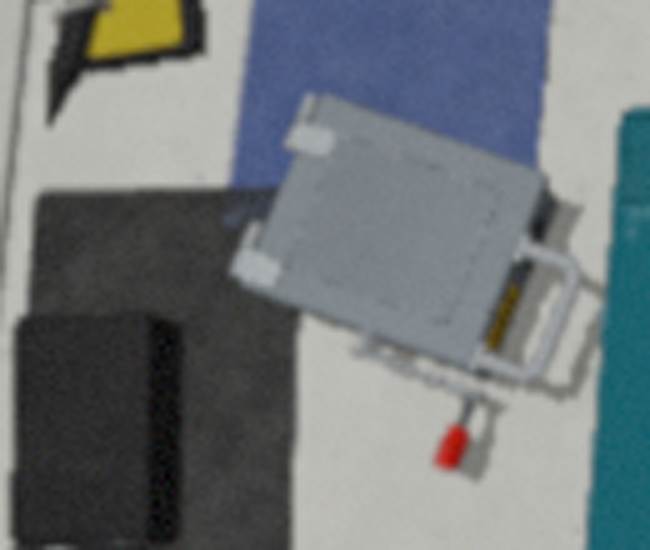

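The crop shows the lid shut, with the bar handle on the right and the red knob at bottom centre. The box's x axis is at about 70.6° in world, which puts the handle near (0.439, 0.182). I'm moving above it for a close look.

```bash
python3 -m jog '[[[0.06,-0.13,-0.02],[0,0,0.04],0.085],[[0.12,-0.26,-0.04],[0,0,0.08],0.085],[[0.17,-0.36,-0.05],[0,0,0.08],0.085],[[0.175,-0.375,-0.06],[0,0,0.08],0.085],[[0.175,-0.375,-0.06],[0,0,0.08],0.085],[[0.175,-0.375,-0.06],[0,0,0.08],0.085],[[0.175,-0.375,-0.06],[0,0,0.08],0.085],[[0.175,-0.375,-0.06],[0,0,0.08],0.085]]'
python3 - <<'E'
from h import *
s=robot.observe();print(s["time"],s["tcp_pos"],s["orientation"],s["joint_pos"])
im,W=cloud("wrist");np.save("w1.npy",W);save(im,"w1")
for l in ("safe_box","lid_hinge","lid_handle","knee_knob","stay_pivot"):
    for r in models.tip_of("wrist",l)[:1]:
        c,w=np.round(r["point"]).astype(int);print(l,round(r["confidence"],2),c,w,np.round(W[min(max(w,0),399),min(max(c,0),639)],3))
E
```

```text
time: 2.25
tcp_pos: [0.4297, 0.1928, 0.1931]
orientation: [0.0, 0.171, 0.985, -0.001]
ft_force: [-0.5, 0.2, -0.5]
gripper_width: 0.0849
gripper_force: 0.0
2.25 [0.4297206  0.19275172 0.19311988] [ 1.15587516e-04  1.71117459e-01  9.85250473e-01 -5.55026989e-04] [-0.65250732  0.21596154  0.14724881  2.03661219 -0.0391033   0.89217787
  0.74280685]
safe_box 0.74 407 204 [0.461 0.268 0.075]
lid_hinge 0.93 514 223 [0.554 0.391 0.002]
lid_handle 0.78 308 205 [0.434 0.188 0.073]
knee_knob 0.87 348 106 [0.368 0.248 0.049]
stay_pivot 0.22 404 201 [0.458 0.267 0.074]
```

View pics/w1.png

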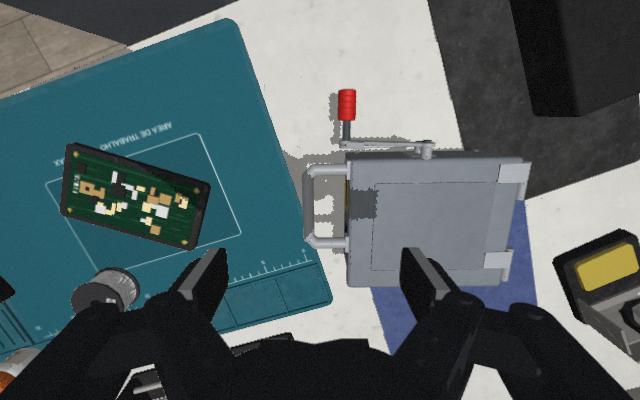

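The wrist view shows the handle bar at column 308, rows 168–245, and the knob at (347,105). The box edges are aligned with the image, so the yaw is right.

```bash
python3 - <<'E'
from h import *
W=np.load("w1.npy");im=cv2.imread("pics/w1.png")[...,::-1]
def st(n,m):
    S=W[m];S=S[~np.isnan(S[:,0])];print(n,len(S),np.round(np.median(S,0),4),np.round(S.min(0),3),np.round(S.max(0),3))
M=np.zeros((400,640),bool);M[185:232,302:314]=1;M&=W[...,2]>.06;st("bar",M)
hsv=cv2.cvtColor(im,cv2.COLOR_RGB2HSV); red=((hsv[...,0]<8)|(hsv[...,0]>172))&(hsv[...,1]>150);red[:80]=0;red[130:]=0;red[:,:330]=0;red[:,370:]=0
st("knob",red&(W[...,2]>.03))
M=np.zeros((400,640),bool);M[190:240,350:600]=1;M&=W[...,2]>.06;S=W[M]
# lid top: project on box axes for yaw via top edge line
pts=[]
for c in range(355,490,5):
    col=np.where((W[145:175,c,2]>.066))[0]
    if len(col): pts.append(W[145+col[0],c,:2])
e=np.array(pts);
v=cv2.fitLine(e[3:].astype(np.float32),cv2.DIST_HUBER,0,.01,.01).ravel();print("edge dir",np.degrees(np.arctan2(v[1],v[0])),v[2:])
pts=[]
for r in range(170,240,4):
    col=np.where(W[r,330:420,2]>.066)[0]
    if len(col): pts.append(W[r,330+col[0],:2])
print(np.round(pts,3)[::3].tolist())
B=[W[r,302:316][np.nanargmax(W[r,302:316,2])] for r in range(180,236,3)]
v=cv2.fitLine(np.array(B)[:,:2].astype(np.float32),cv2.DIST_HUBER,0,.01,.01).ravel();print("bar dir",np.degrees(np.arctan2(v[1],v[0])),v[2:])
E
```

```text
bar 532 [0.4358 0.1871 0.0722] [0.416 0.175 0.067] [0.459 0.198 0.075]
knob 519 [0.3671 0.247  0.0486] [0.354 0.237 0.042] [0.381 0.258 0.051]
edge dir 70.8701 [0.4238722  0.28348115]
[[0.411, 0.216], [0.427, 0.227], [0.437, 0.224], [0.447, 0.22], [0.459, 0.216], [0.47, 0.213]]
bar dir -19.638054 [0.43712622 0.18708754]
```

```bash
python3 -m jog '[[[0.007,-0.006,-0.03],[0,0,0],0.024],[[0.007,-0.006,-0.05],[0,0,0],0.024],[[0.007,-0.006,-0.07],[0,0,0],0.024],[[0.007,-0.006,-0.07],[0,0,0],0.024],[[0.007,-0.006,-0.07],[0,0,0],0.024],[[0.007,-0.006,-0.07],[0,0,0],0.024]]'
python3 -c "
from h import *
im,W=cloud('wrist');save(im[100:,150:550],'w2');s=robot.observe();print(s['tcp_pos'])
m=(W[...,2]>.064)&(W[...,2]<.08);m[:,:200]=0"
```

```text
time: 3.3
tcp_pos: [0.436, 0.1907, 0.1242]
orientation: [0.001, 0.168, 0.986, 0.001]
ft_force: [0.3, -1.5, 0.3]
gripper_width: 0.0242
gripper_force: 0.0
[0.43598723 0.19063923 0.12409749]
```

View pics/w2.png

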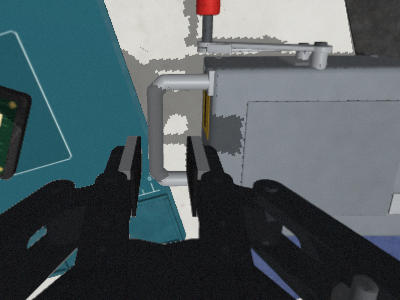

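The fingers straddle the bar, about 3 mm too far towards the hinge. I'll shift y by −4 mm, descend and grip.

```bash
python3 -m jog '[[[0.001,-0.004,-0.025],[0,0,0],0.024],[[0.001,-0.004,-0.052],[0,0,0],0.024],[[0.001,-0.004,-0.052],[0,0,0],0.024],[[0.001,-0.004,-0.052],[0,0,0],0.0],[[0.001,-0.004,-0.052],[0,0,0],0.0],[[0.001,-0.004,-0.052],[0,0,0],0.0]]'
python3 - <<'E'
import numpy as np
x=np.array([np.cos(np.radians(70.7)),np.sin(np.radians(70.7))])
for t in np.arange(0,1.56,.1).tolist()+[1.46,1.5]:
    a=t+.011; d=184*np.array([np.cos(.011)-np.cos(a),np.sin(a)-np.sin(.011)])
    print(round(t,2),np.round([d[0]*x[0],d[0]*x[1],d[1]]).astype(int))
E
```

```text
time: 4.1
tcp_pos: [0.4363, 0.185, 0.072]
orientation: [-0.0, 0.168, 0.986, -0.001]
ft_force: [-2.2, -5.2, -0.2]
gripper_width: 0.0079
gripper_force: 58.6
0.0 [0 0 0]
0.1 [ 0  1 18]
0.2 [ 1  4 37]
0.3 [ 3  8 54]
0.4 [ 5 14 71]
0.5 [ 8 22 88]
0.6 [ 11  31 104]
0.7 [ 15  42 118]
0.8 [ 19  54 131]
0.9 [ 24  67 143]
1.0 [ 29  81 154]
1.1 [ 34  97 163]
1.2 [ 39 113 170]
1.3 [ 45 129 176]
1.4 [ 51 146 180]
1.5 [ 57 163 182]
1.46 [ 55 156 181]
1.5 [ 57 163 182]
```

```bash
python3 -m jog '[[[0,0.001,0.018],[0,0,0],0],[[0.001,0.004,0.037],[0,0,0],0],[[0.003,0.008,0.054],[0,0,0],0],[[0.005,0.014,0.071],[0,0,0],0],[[0.008,0.022,0.088],[0,0,0],0],[[0.011,0.031,0.104],[0,0,0],0],[[0.015,0.042,0.118],[0,0,0],0],[[0.019,0.054,0.131],[0,0,0],0]]'
```

```text
time: 5.1
tcp_pos: [0.4538, 0.2362, 0.2035]
orientation: [-0.002, 0.169, 0.986, -0.003]
ft_force: [-7.5, -11.9, 8.9]
gripper_width: 0.0078
gripper_force: 58.6
```

```bash
python3 -m jog '[[[0.005,0.013,0.013],[0,0,0],0],[[0.010,0.026,0.025],[0,0,0],0],[[0.015,0.042,0.034],[0,0,0],0],[[0.020,0.058,0.041],[0,0,0],0],[[0.026,0.074,0.047],[0,0,0],0],[[0.032,0.091,0.052],[0,0,0],0],[[0.037,0.106,0.053],[0,0,0],0],[[0.038,0.110,0.053],[0,0,0],0]]'
```

```text
time: 6.1
tcp_pos: [0.4932, 0.3509, 0.258]
orientation: [0.0, 0.167, 0.986, 0.0]
ft_force: [-7.2, -8.8, 15.0]
gripper_width: 0.0076
gripper_force: 63.5
```

```bash
python3 -m jog '[[[0.001,0.003,0],[0,0,0],0],[[0.001,0.003,0],[0,0,0],0],[[0.001,0.003,0],[0,0,0],0.034],[[0.001,0.003,0],[0,0,0],0.034],[[0.001,0.003,0],[0,0,0],0.034],[[0,0,0],[0,0,0],0.034]]'
python3 - <<'E'
from h import *
im,W=cloud("scene");np.save("s2.npy",W);save(cv2.resize(im[90:250,150:350],None,fx=3,fy=3),"s2")
hsv=cv2.cvtColor(im,cv2.COLOR_RGB2HSV); red=((hsv[...,0]<8)|(hsv[...,0]>172))&(hsv[...,1]>150);red[:130]=0;red[220:]=0;red[:,:180]=0;red[:,290:]=0
S=W[red];S=S[S[:,2]>.02];print(len(S),np.round(np.median(S,0),4),S.min(0),S.max(0))
for l in ("knee_knob","lid_handle"):
    for r in models.tip_of("scene",l)[:1]: c,w=np.round(r["point"]).astype(int);print(l,r["confidence"],c,w,W[w,c])
E
```

```text
time: 6.85
tcp_pos: [0.4937, 0.3506, 0.2553]
orientation: [0.0, 0.168, 0.986, 0.0]
ft_force: [-0.3, -0.4, 0.4]
gripper_width: 0.034
gripper_force: 0.0
42 [0.4044 0.3511 0.0906] [0.39269523 0.3430203  0.03105228] [0.441007   0.4222479  0.09620579]
knee_knob 0.45 216 150 [0.39497569 0.34881228 0.09295859]
lid_handle 0.92 232 99 [0.47829578 0.33592431 0.25055024]
```

View pics/s2.png

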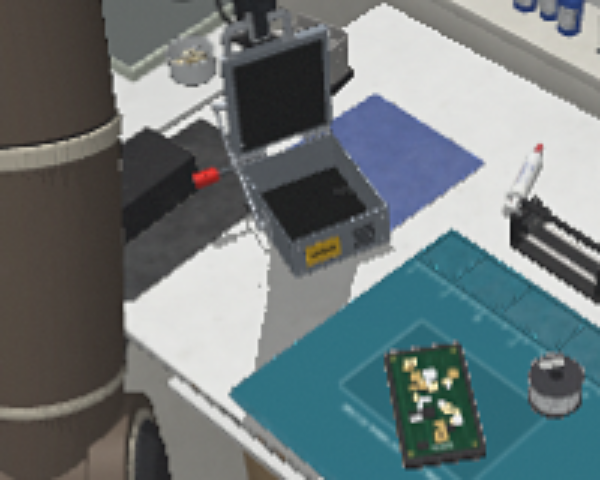

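The lid stands open with the knob at about (0.404, 0.351). I'll check the lock with the wrist camera before backing off.

```bash
python3 - <<'E'
from h import *
for cam in ("wrist","top"):
    im,W=cloud(cam)
    hsv=cv2.cvtColor(im,cv2.COLOR_RGB2HSV); red=((hsv[...,0]<8)|(hsv[...,0]>172))&(hsv[...,1]>150)
    m=red&(np.abs(W[...,0]-.40)<.04)&(np.abs(W[...,1]-.35)<.05)&(W[...,2]>.05)
    S=W[m]; 
    if len(S)>8: print(cam,len(S),np.round(np.median(S,0),4),np.round(np.percentile(S,5,0),4),np.round(np.percentile(S,95,0),4))
    # handle bar
    M=(np.abs(W[...,2]-.25)<.012)&(np.abs(W[...,0]-.49)<.05)&(np.abs(W[...,1]-.355)<.015); S=W[M]; print(len(S),np.round(np.median(S,0),4) if len(S) else 0)
    save(im,"x_"+cam)
E
```

```text
wrist 482 [0.4052 0.3551 0.0935] [0.3946 0.3474 0.0898] [0.4163 0.3626 0.0953]
2201 [0.4748 0.3489 0.2525]
top 56 [0.4047 0.3511 0.0929] [0.3933 0.3442 0.087 ] [0.4154 0.3601 0.0963]
58 [0.4671 0.3466 0.2512]
```

The knob's centre is at (0.405, 0.355, 0.0875), which matches the locked prediction (0.406, 0.357, 0.087), so the stay is locked. Next I go to the case.

```bash
python3 -m jog '[[[0,0,0.03],[0,0,0],0.034],[[0,0,0.06],[0,0,0],0.034],[[-0.01,-0.06,0.06],[0,0,0],0.085],[[-0.02,-0.12,0.05],[0,0,-0.18],0.085],[[-0.03,-0.18,0.03],[0,0,-0.36],0.085],[[-0.04,-0.24,0.0],[0,0,-0.54],0.085],[[-0.05,-0.3,-0.03],[0,0,-0.72],0.085],[[-0.06,-0.36,-0.05],[0,0,-0.9],0.085]]' && python3 -m jog '[[[-0.01,-0.06,-0.02],[0,0,-0.14],0.085],[[-0.01,-0.12,-0.02],[0,0,-0.14],0.085],[[-0.01,-0.18,-0.02],[0,0,-0.14],0.085],[[-0.015,-0.22,-0.02],[0,0,-0.14],0.085],[[-0.015,-0.22,-0.02],[0,0,-0.14],0.085],[[-0.015,-0.22,-0.02],[0,0,-0.14],0.085],[[-0.015,-0.22,-0.02],[0,0,-0.14],0.085]]'
python3 - <<'E'
from h import *
s=robot.observe();print(s["tcp_pos"],np.degrees(R.from_quat(np.roll(s["orientation"],-1)).as_matrix()[:2,1]@np.array([1,1j])).real, s["joint_pos"])
y=R.from_quat(np.roll(s["orientation"],-1)).as_matrix()[:,1];print("yaw y",np.degrees(np.arctan2(y[1],y[0])))
im,W=cloud("wrist");save(im,"w3")
for l in ("battery_case","jar_orange"):
  for r in models.cut_out("wrist",l)[:1]:
    S=W[r["region"]];S=S[S[:,2]>.026];c,sz,a=cv2.minAreaRect((S[:,:2]*1000).astype(np.float32));print(l,r["confidence"],np.round(c,1),np.round(sz,1),a,np.median(S[:,2]))
E
```

```text
time: 8.1
tcp_pos: [0.4351, 0.0014, 0.2092]
orientation: [0.0, 0.582, 0.813, 0.0]
ft_force: [0.9, -0.1, -0.2]
gripper_width: 0.0851
gripper_force: 0.0
time: 8.98
tcp_pos: [0.4211, -0.2158, 0.1898]
orientation: [-0.0, 0.635, 0.773, 0.0]
ft_force: [0.3, -0.2, 0.4]
gripper_width: 0.0853
gripper_force: 0.0Traceback (most recent call last):
  File "<stdin>", line 2, in <module>
TypeError: ufunc 'degrees' not supported for the input types, and the inputs could not be safely coerced to any supported types according to the casting rule ''safe''
```

```bash
cat > look.py <<'E'
from h import *
s=robot.observe()
y=R.from_quat(np.roll(s["orientation"],-1)).as_matrix()[:,1];print(s["tcp_pos"],"yaw y",np.degrees(np.arctan2(y[1],y[0])),s["joint_pos"])
im,W=cloud("wrist");save(im,"w3")
for l in ("battery_case","jar_orange"):
  for r in models.cut_out("wrist",l)[:1]:
    S=W[r["region"]];S=S[S[:,2]>.026];c,sz,a=cv2.minAreaRect((S[:,:2]*1000).astype(np.float32));print(l,r["confidence"],r["extent"],np.round(c,1),np.round(sz,1),a,np.median(S[:,2]))
E
python3 look.py
```

```text
[ 0.42110261 -0.2157761   0.1897824 ] yaw y 11.184675570198037 [-0.11633634  0.24380755  0.57658773  2.05671398 -0.17132755  0.88672102
  0.75076299]
battery_case 0.9 [282.8, 157.0, 338.1, 235.9] [ 419.4 -230.6] [55.3 73.9] 10.45880126953125 0.035955864629913514
jar_orange 0.76 [391.2, 192.8, 447.0, 250.6] [ 512.5 -212.6] [41.9 90. ] 45.01338577270508 0.055654658532444
```

View pics/w3.png

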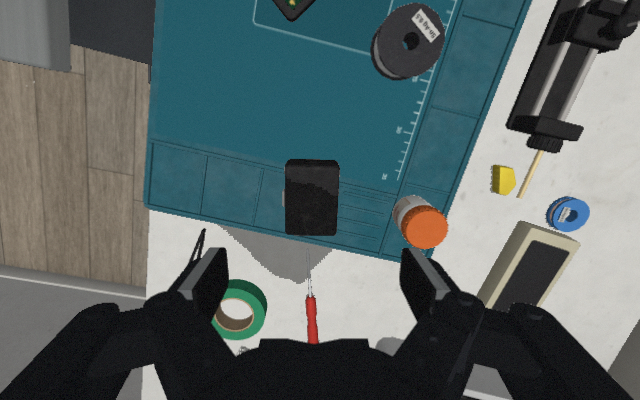

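The case is centred at pixel (312,198), which is (0.419, −0.231), and the yaw is aligned. The jar is clear at (420,225). I'm going down to grasp it.

```bash
python3 -m jog '[[[-0.002,-0.015,-0.05],[0,0,0],0.085],[[-0.002,-0.015,-0.1],[0,0,0],0.085],[[-0.002,-0.015,-0.135],[0,0,0],0.085],[[-0.002,-0.015,-0.158],[0,0,0],0.085],[[-0.002,-0.015,-0.158],[0,0,0],0.085],[[-0.002,-0.015,-0.158],[0,0,0],0.04],[[-0.002,-0.015,-0.158],[0,0,0],0.04],[[-0.002,-0.015,-0.158],[0,0,0],0.04]]' && python3 -m jog '[[[0,0,0],[0,0,0],0.04],[[0,0,0],[0,0,0],0.04]]'
```

```text
time: 10.12
tcp_pos: [0.4197, -0.2323, 0.0333]
orientation: [0.001, 0.636, 0.772, 0.001]
ft_force: [0.0, 1.4, 5.8]
gripper_width: 0.0542
gripper_force: 63.1
time: 10.38
tcp_pos: [0.4197, -0.2323, 0.0333]
orientation: [0.001, 0.636, 0.772, 0.001]
ft_force: [-0.5, 1.5, 6.3]
gripper_width: 0.0534
gripper_force: 63.1
```

```bash
python3 -m jog '[[[0,0,0.03],[0,0,0],0.04],[[0,0,0.08],[0,0,0],0.04],[[0,0.03,0.12],[0,0,0.1],0.04],[[0.01,0.08,0.14],[0,0,0.28],0.04],[[0.02,0.13,0.14],[0,0,0.46],0.04],[[0.03,0.18,0.14],[0,0,0.64],0.04],[[0.04,0.23,0.14],[0,0,0.82],0.04],[[0.045,0.28,0.14],[0,0,1.0],0.04]]' && python3 -m jog '[[[0.004,0.05,0],[0,0,0.038],0.04],[[0.008,0.1,0],[0,0,0.038],0.04],[[0.012,0.15,0],[0,0,0.038],0.04],[[0.016,0.19,0],[0,0,0.038],0.04],[[0.021,0.224,0],[0,0,0.038],0.04],[[0.021,0.224,0],[0,0,0.038],0.04],[[0.021,0.224,0],[0,0,0.038],0.04],[[0.021,0.224,0],[0,0,0.038],0.04]]'
python3 - <<'E'
from h import *
s=robot.observe();y=R.from_quat(np.roll(s["orientation"],-1)).as_matrix()[:,1];print(s["tcp_pos"],"yaw",np.degrees(np.arctan2(y[1],y[0])),s["joint_pos"],s["gripper_width"])
im,W=cloud("wrist");save(im,"w4")
E
```

```text
time: 11.38
tcp_pos: [0.4643, 0.0496, 0.1731]
orientation: [0.001, 0.185, 0.983, 0.001]
ft_force: [0.7, 0.7, -0.9]
gripper_width: 0.0538
gripper_force: 63.5
time: 12.38
tcp_pos: [0.4849, 0.2704, 0.1722]
orientation: [0.0, 0.17, 0.985, 0.0]
ft_force: [-0.4, 0.0, -0.2]
gripper_width: 0.054
gripper_force: 63.6
[0.48485973 0.27043628 0.17220456] yaw 70.43465017765168 [-0.73685512  0.37863639  0.17981236  1.86770833 -0.08403464  0.90220698
  0.71192913] 0.053967386986155885
```

View pics/w4.png

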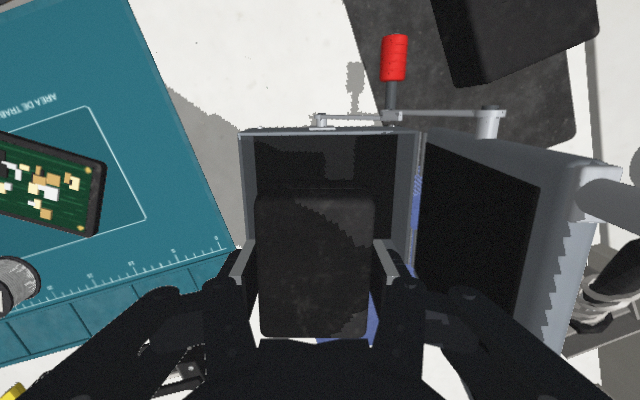

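The case hangs straight over the open box (interior at columns 250–400), and the lid is well to the right. Lowering it.

```bash
python3 -m jog '[[[0,0,-0.03],[0,0,0],0.04],[[0,0,-0.06],[0,0,0],0.04],[[0,0,-0.085],[0,0,0],0.04],[[0,0,-0.105],[0,0,0],0.04],[[0,0,-0.117],[0,0,0],0.04],[[0,0,-0.121],[0,0,0],0.04],[[0,0,-0.121],[0,0,0],0.04]]'
```

```text
time: 13.3
tcp_pos: [0.485, 0.2718, 0.0512]
orientation: [0.0, 0.169, 0.986, 0.0]
ft_force: [0.7, -0.3, -0.8]
gripper_width: 0.0541
gripper_force: 64.4
```

```bash
python3 -m jog '[[[0,0,-0.003],[0,0,0],0.04],[[0,0,-0.005],[0,0,0],0.04],[[0,0,-0.005],[0,0,0],0.04]]'; python3 -m jog '[[[0,0,-0.002],[0,0,0],0.04],[[0,0,-0.002],[0,0,0],0.04]]'
```

```text
time: 13.68
tcp_pos: [0.4847, 0.2719, 0.0459]
orientation: [0.0, 0.169, 0.986, 0.0]
ft_force: [0.8, -0.5, 0.2]
gripper_width: 0.0538
gripper_force: 64.4
time: 13.92
tcp_pos: [0.4849, 0.272, 0.0446]
orientation: [0.0, 0.169, 0.986, 0.0]
ft_force: [-1.6, -0.8, 6.7]
gripper_width: 0.0536
gripper_force: 65.4
```

Contact with the floor shows as 6.7 N. Releasing and backing out.

```bash
python3 -m jog '[[[0,0,0.001],[0,0,0],0.062],[[0,0,0.001],[0,0,0],0.064],[[0,0,0.001],[0,0,0],0.064],[[0,0,0.01],[0,0,0],0.064],[[0,0,0.03],[0,0,0],0.064],[[0,0,0.06],[0,0,0],0.064],[[0,0,0.1],[0,0,0],0.064],[[0,0,0.14],[0,0,0],0.064]]'
python3 - <<'E'
from h import *
s=robot.observe();print(s["tcp_pos"],s["ft_force"])
im,W=cloud("wrist");save(im,"w5")
for l in ("battery_case",):
  for r in models.cut_out("wrist",l)[:1]:
    S=W[r["region"]];print(r["extent"],r["confidence"],np.round(np.nanmedian(S,0),4),np.nanpercentile(S[:,2],[5,95]))
hsv=cv2.cvtColor(im,cv2.COLOR_RGB2HSV); red=((hsv[...,0]<8)|(hsv[...,0]>172))&(hsv[...,1]>150)
m=red&(np.abs(W[...,0]-.40)<.04)&(np.abs(W[...,1]-.35)<.05)&(W[...,2]>.05)
S=W[m]; print(len(S),np.round(np.median(S,0),4),np.round(np.percentile(S,5,0),4),np.round(np.percentile(S,95,0),4))
E
```

```text
time: 14.92
tcp_pos: [0.4841, 0.2714, 0.1851]
orientation: [-0.0, 0.169, 0.986, -0.001]
ft_force: [1.2, 0.6, 0.5]
gripper_width: 0.0637
gripper_force: 0.0
[0.48407047 0.27138097 0.18506667] [1.19922031 0.63620286 0.54546987]
[284.0, 147.3, 344.5, 228.6] 0.87 [0.4824 0.2751 0.0526] [0.044513   0.05377619]
1004 [0.407  0.3519 0.1011] [0.3963 0.3445 0.0971] [0.4183 0.36   0.103 ]
```

View pics/w5.png

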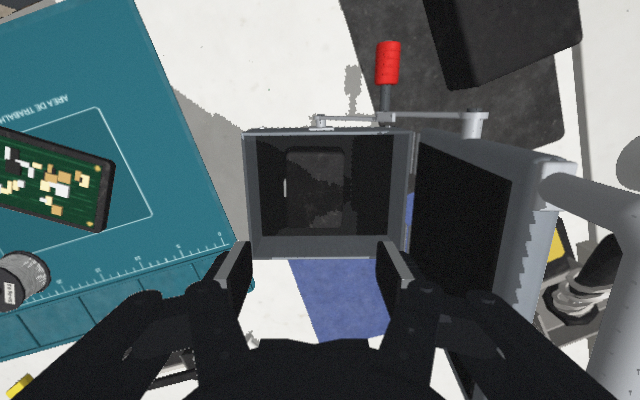

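The case sits flat in the box, and the knob is still in the locked position. Next I tilt the tool about 17° towards the robot and bring it to a pre-grasp above the knob, keeping clear of the lid.

```bash
python3 -m jog '[[[-0.05,0.018,0],[-0.03,-0.08,0],0.04],[[-0.1,0.036,0],[-0.07,-0.18,0],0.04],[[-0.12,0.045,-0.01],[-0.1,-0.283,0],0.04],[[-0.112,0.07,-0.018],[-0.1,-0.283,0],0.04],[[-0.105,0.094,-0.018],[-0.1,-0.283,0],0.04],[[-0.105,0.094,-0.018],[-0.1,-0.283,0],0.04],[[-0.105,0.094,-0.018],[-0.1,-0.283,0],0.04],[[-0.105,0.094,-0.018],[-0.1,-0.283,0],0.04]]'
cat > k.py <<'E'
from h import *
s=robot.observe();M=R.from_quat(np.roll(s["orientation"],-1)).as_matrix();print(s["tcp_pos"],"y",M[:,1],"z",M[:,2],s["joint_pos"])
im,W=cloud("wrist");save(im[:,100:560],"w6")
hsv=cv2.cvtColor(im,cv2.COLOR_RGB2HSV); red=((hsv[...,0]<8)|(hsv[...,0]>172))&(hsv[...,1]>150)
m=red&(np.abs(W[...,0]-.40)<.05)&(np.abs(W[...,1]-.35)<.05)&(W[...,2]>.05)
S=W[m]; print(len(S),np.round(np.median(S,0),4),np.round(np.percentile(S,5,0),4),np.round(np.percentile(S,95,0),4))
E
python3 k.py
```

```text
time: 16.02
tcp_pos: [0.3798, 0.3648, 0.1658]
orientation: [0.147, 0.168, 0.974, -0.026]
ft_force: [0.2, -0.3, -0.1]
gripper_width: 0.0402
gripper_force: 0.0
[0.37976249 0.36476853 0.16581991] y [ 3.34391065e-01  9.42434310e-01 -4.33744488e-04] z [ 0.27843561 -0.09923317 -0.95531481] [-1.21558312  0.30824879  0.2099086   2.03818395  0.3350861   0.76580145
 -0.02591137]
655 [0.4023 0.3553 0.0934] [0.3922 0.3475 0.0879] [0.4153 0.3636 0.0951]
```

View pics/w6.png

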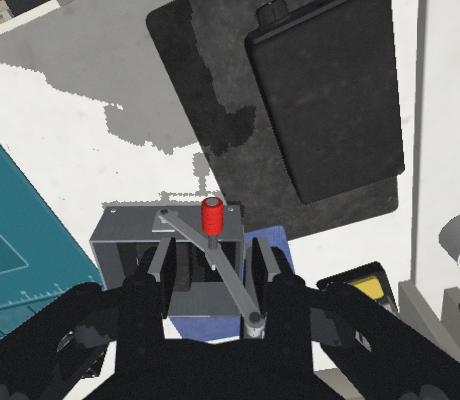

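The knob, at (211,215) in the crop, is centred between the fingers. Advancing and gripping it.

```bash
python3 -m jog '[[[0.008,-0.003,-0.03],[0,0,0],0.04],[[0.016,-0.006,-0.058],[0,0,0],0.04],[[0.021,-0.0078,-0.075],[0,0,0],0.04],[[0.021,-0.0078,-0.075],[0,0,0],0.04],[[0.021,-0.0078,-0.075],[0,0,0],0],[[0.021,-0.0078,-0.075],[0,0,0],0],[[0.021,-0.0078,-0.075],[0,0,0],0]]'
python3 - <<'E'
import numpy as np
x=np.array([.334,.9424]);a0=np.arctan2(51,46);a1=np.arctan2(6,-69)
print(np.degrees([a0,a1]))
for a in np.linspace(a0,a1,19):
    d=69*np.array([np.cos(a)-np.cos(a0),np.sin(a)-np.sin(a0)]);print(round(np.degrees(a-a0),1),np.round([d[0]*x[0],d[0]*x[1],d[1]],1))
E
```

```text
time: 16.95
tcp_pos: [0.4003, 0.3572, 0.0915]
orientation: [0.147, 0.167, 0.974, -0.026]
ft_force: [-3.6, -2.9, 4.9]
gripper_width: 0.0138
gripper_force: 58.4
[ 47.95077911 175.03025927]
0.0 [0. 0. 0.]
7.1 [-2.2 -6.3  5.3]
14.1 [ -4.6 -13.1   9.7]
21.2 [ -7.2 -20.4  13.2]
28.2 [ -9.9 -28.   15.8]
35.3 [-12.7 -35.9  17.3]
42.4 [-15.6 -43.9  17.8]
49.4 [-18.4 -51.9  17.2]
56.5 [-21.2 -59.8  15.6]
63.5 [-23.9 -67.4  13. ]
70.6 [-26.4 -74.6   9.4]
77.7 [-28.9 -81.4   4.9]
84.7 [-31.1 -87.6  -0.5]
91.8 [-33.  -93.2  -6.6]
98.8 [-34.7 -98.  -13.4]
105.9 [ -36.1 -101.9  -20.8]
113.0 [ -37.2 -105.   -28.7]
120.0 [ -38.  -107.1  -36.9]
127.1 [ -38.4 -108.3  -45.3]
```

```bash
python3 -m jog '[[[-0.001,-0.003,0.0027],[0,0,0],0],[[-0.0022,-0.0063,0.0053],[0,0,0],0],[[-0.0034,-0.0097,0.0075],[0,0,0],0],[[-0.0046,-0.0131,0.0097],[0,0,0],0],[[-0.0072,-0.0204,0.0132],[0,0,0],0],[[-0.0099,-0.028,0.0158],[0,0,0],0]]'
```

```text
time: 17.7
tcp_pos: [0.3911, 0.3304, 0.1074]
orientation: [0.148, 0.167, 0.975, -0.024]
ft_force: [1.3, 1.9, 3.6]
gripper_width: 0.0136
gripper_force: 59.0
```

```bash
python3 -m jog '[[[-0.0028,-0.0079,0.0015],[0,0,0],0],[[-0.0057,-0.0159,0.002],[0,0,0],0],[[-0.0085,-0.0239,0.0014],[0,0,0],0],[[-0.0113,-0.0318,-0.0002],[0,0,0],0],[[-0.0113,-0.0318,-0.0002],[0,0,0],0]]'
python3 - <<'E'
from h import *
im,W=cloud("scene");save(cv2.resize(im[80:240,150:350],None,fx=3,fy=3),"s3")
E
```

```text
time: 18.32
tcp_pos: [0.379, 0.2955, 0.1068]
orientation: [0.147, 0.168, 0.974, -0.027]
ft_force: [-4.7, -4.7, 12.6]
gripper_width: 0.0138
gripper_force: 60.1
```

View pics/s3.png

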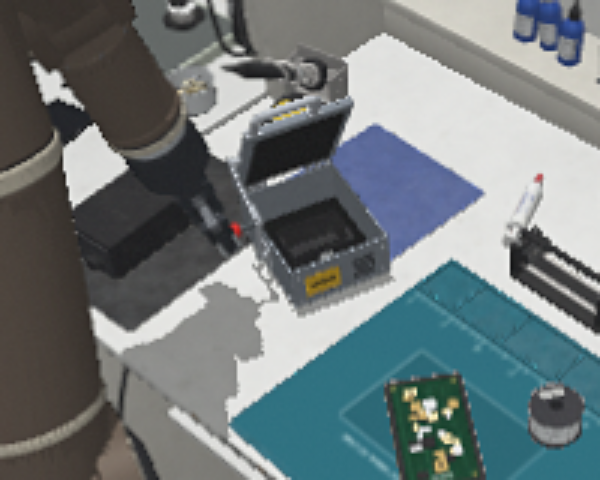

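The scene view shows the lid coming down under control at about 55°, with the gripper on the knob and clear of the lid. Continuing.

```bash
python3 -m jog '[[[-0.0027,-0.0076,-0.0026],[0,0,0],0],[[-0.0052,-0.0148,-0.0062],[0,0,0],0],[[-0.0077,-0.0216,-0.0107],[0,0,0],0],[[-0.0099,-0.0278,-0.0161],[0,0,0],0],[[-0.0118,-0.0334,-0.0222],[0,0,0],0],[[-0.0135,-0.0382,-0.029],[0,0,0],0]]'
```

```text
time: 19.12
tcp_pos: [0.3658, 0.2568, 0.0769]
orientation: [0.147, 0.168, 0.974, -0.027]
ft_force: [5.4, -3.4, -3.9]
gripper_width: 0.0141
gripper_force: 58.5
```

```bash
python3 -m jog '[[[-0.0014,-0.0039,-0.0074],[0,0,0],0],[[-0.0025,-0.007,-0.0153],[0,0,0],0],[[-0.003,-0.0082,-0.0194],[0,0,0],0],[[-0.0033,-0.0091,-0.0235],[0,0,0],0],[[-0.0035,-0.0098,-0.0277],[0,0,0],0],[[-0.0037,-0.0103,-0.0319],[0,0,0],0],[[-0.0037,-0.0103,-0.0319],[0,0,0],0]]'
```

```text
time: 20.0
tcp_pos: [0.3625, 0.2481, 0.0456]
orientation: [0.148, 0.168, 0.974, -0.026]
ft_force: [2.5, -2.7, 4.5]
gripper_width: 0.0136
gripper_force: 59.6
```

```bash
python3 -m jog '[[[0,0,-0.002],[0,0,0],0],[[0,0,-0.002],[0,0,0],0]]'
python3 - <<'E'
from h import *
im,W=cloud("top");
x=np.array([.334,.9424]);y=np.array([-.9424,.334])
P=(W[...,:2]-[.490,.283]);bx=P@x;by=P@y
for a,b in((-60,-40),(-20,0),(20,40),(50,65)):
    m=(bx>a/1e3)&(bx<b/1e3)&(np.abs(by+.01)<.035);print(a,np.round(np.nanmedian(W[m][:,2]),4))
W0=np.load("topW.npy");P=(W0[...,:2]-[.490,.283]);bx=P@x;by=P@y
for a,b in((-60,-40),(-20,0),(20,40),(50,65)):
    m=(bx>a/1e3)&(bx<b/1e3)&(np.abs(by+.01)<.035);print("before",a,np.round(np.nanmedian(W0[m][:,2]),4))
E
```

```text
time: 20.25
tcp_pos: [0.3625, 0.2484, 0.044]
orientation: [0.148, 0.168, 0.974, -0.026]
ft_force: [-1.1, -3.4, 12.1]
gripper_width: 0.0143
gripper_force: 60.4
-60 0.0743
-20 0.0748
20 0.0747
50 0.0735
before -60 0.0745
before -20 0.0744
before 20 0.0748
before 50 0.0735
```

The lid is level at the same heights as at the start, and the knob is firm on its stop. I'll release and retract along the tool axis.

```bash
python3 -m jog '[[[0,0,0.001],[0,0,0],0.03],[[0,0,0.001],[0,0,0],0.044],[[0,0,0.001],[0,0,0],0.044],[[-0.004,0.0015,0.015],[0,0,0],0.044],[[-0.013,0.005,0.045],[0,0,0],0.044],[[-0.03,0.01,0.1],[0,0,0],0.044],[[-0.035,0.012,0.14],[0,0,0],0.044],[[-0.035,0.012,0.14],[0,0,0],0.044]]'
python3 - <<'E'
from h import *
s=robot.observe();print(s["tcp_pos"],s["ft_force"])
im,W=cloud("wrist");save(im,"w7")
x=np.array([.334,.9424]);y=np.array([-.9424,.334])
hsv=cv2.cvtColor(im,cv2.COLOR_RGB2HSV); red=((hsv[...,0]<8)|(hsv[...,0]>172))&(hsv[...,1]>150)
m=red&(np.abs(W[...,0]-.37)<.04)&(np.abs(W[...,1]-.25)<.05)&(W[...,2]>.02)
S=W[m];print(len(S),np.round(np.median(S,0),4),np.round(np.percentile(S,95,0),4))
im,W=cloud("top");P=(W[...,:2]-[.490,.283]);bx=P@x;by=P@y
for a,b in((-60,-40),(20,40)):
    m=(bx>a/1e3)&(bx<b/1e3)&(np.abs(by+.01)<.035);print(a,np.round(np.nanmedian(W[m][:,2]),4))
E
```

```text
time: 21.3
tcp_pos: [0.3277, 0.2635, 0.1861]
orientation: [0.148, 0.167, 0.975, -0.022]
ft_force: [0.5, 0.4, 0.1]
gripper_width: 0.0438
gripper_force: 0.0
[0.32768765 0.26353396 0.18610823] [0.47364369 0.3607365  0.12768006]
383 [0.3651 0.2449 0.0466] [0.3774 0.2529 0.0485]
-60 0.0745
20 0.0746
```

View pics/w7.png

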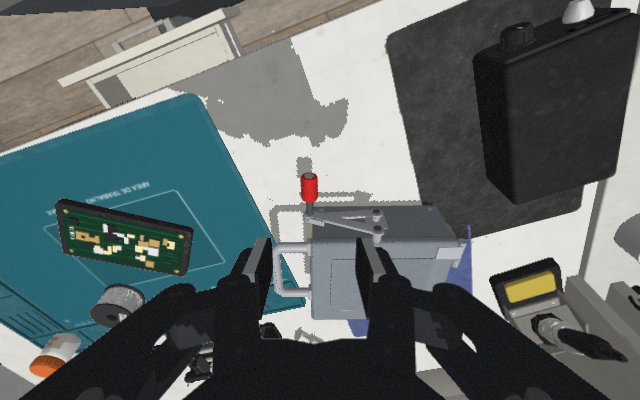

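The lid is shut with the stay folded: the knob is at (309,187) in the image, back in its starting place, and the gripper touches nothing. Handing in.

```bash
python3 -c "
from cell import robot
print(robot.job_done())"
```

```text
the job is handed in; nothing more can be done
None
```

I set the battery case flat on the box floor and lowered the lid until it was shut with the stay folded, handing in at 21.3 s of the 67 s; the hand-in returned no verdict.

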